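# Hang the breakfast board on the two-peg stand

## Robot

A 6-joint arm with a two-finger parallel gripper is mounted at the origin on a cart in front of the work surface, level with it; the furniture and walls round the work are solid. World frame = base frame: x ahead of the robot, y to its left, z up, the work surface at z = 0. Lengths are in mm, angles in rad, forces in N, time in s.
With the tool pointing down it reaches from about 350 to 975 mm from the base axis. Payload 4.9 kg.
Tool frame: the origin (TCP) lies between the finger pads; the fingertips stand ahead of it and the grasp point (between the pads) lies 11 mm behind it (bot.tcp_to_tips is the z of the fingertips in the tool frame, in mm); z points along the fingers, y is the line along which they close (so a half turn about z gives the same grasp; the last joint's range is limited). The gripper opens to 85 mm and grips with 20 to 120 N. Pads are 22 mm wide; open, the fingers measure 114 mm over their backs; the gripper's body (76 mm by 85 mm) begins 54 mm behind the grasp point. The pads swing forward as they close: fully open they stand 13 mm farther back than shut.
Start: joints at [1.015, 0.053, 1.613, -0, 1.476, -0.119], TCP at [264.389, 566.304, 217.904] pointing down, gripper open.
Joint ranges: [-3.01, 3.01], [-1.01, 2.22], [0.06, 2.58], [-1.02, 4.17], [0.09, 2.62], [-3.14, 3.14]. Speed limits (rad/s): [2.57, 2.57, 3.14, 3.14, 3.14, 3.14].

## Interface

Orientations are given as a unit quaternion [x, y, z, w].
In Python, from cell import bot, eyes, ticket gives the robot as it stands.
- The arm moves only by the shell command python3 -m crank 'ROWS' [FORCE]. ROWS is JSON, a list of rows, each a list of 3 entries, a list of its own where there are three numbers: the turn, a rotation vector about the world's x, y, z as a fraction of full scale, then the shift along the world's x, y, z as a fraction of full scale, then the closure, from 0 (fully open) to 1 (shut). A call has 1 to 10 rows; each row shifts and turns the commanded pose from where the row before left it; what a row does not reach is not made up. Full scale, the value 1, is 0.03 m for a shift and 0.12 rad for a turn. A row lasts 1/8 s, in which the tool goes at most 62.5 mm and 10.7 degrees, less where a joint would pass 70% of its speed; a pose out of reach is approached as far as the arm can. A call with a number of a shift or a turn outside -1 to 1 is refused whole. A call with a gripper value outside its range is refused whole. The fingers move at their own pace and stop on an object; FORCE is the grip in N (left out, the last holds). Time passes only in rows, so rows that do not move let the fingers close. It gives the time, the measured TCP pose, the force, the opening and the grip force at its end, in the units of the state.
- bot.observe(): the state, without advancing time (a new reading comes with each control period).
- eyes.snapshot(name): name is "side" or "top"; returns (picture, depth): 480x640x3 uint8, red, green, blue; 480x640 float32, mm along the optical axis (not along the pixel's ray), 0 where there is no reading.
- eyes.get_calibration(name): a dict with "fx", "fy", "cx", "cy" (pixels), "D" ([k1, k2, p1, p2, k3] as OpenCV has them; the pictures are not rectified), "view" (4x4, takes a point from world to camera coordinates). Camera axes: x right, y down, z forward; pixel columns grow to the right and rows downward; lengths in mm; the calibration is good to about 2 mm. A picture is of the moment at which its call begins. get_calibration takes no time and is no camera call.
- ticket.job_done(): hands the job in; it is judged then, once.
Trained networks look in the newest picture that a camera, given by its name, has taken for a name from the list of things; names that differ only in an ending like _2 or _b are one class to them, and where a whole thing is asked for, a point or a joint stands for the part that bears it (a point fixed in the world has none). Each returns a list of dicts, best first, with "p" (0 to 1); they miss things now and then, are a little off and sometimes report something else, mostly with a low value. They report only what shows in the picture. A call takes as long as a camera call. They do not tell look-alikes from the thing itself.
- eyes.regions_of(camera, query): "region" (480x640 bool, what is visible of it) and "rect" ([left, top, width, height] in pixels, round what is visible of it).
The state is a dict: "time": time; "q": joint angles; "qvel": joint speeds; "effort": joint torques, N m; "tool_pos": TCP position; "ee_rot": TCP orientation; "force": force on the tool from outside, world axes, zero at the start; "torque": the same for the moment, N m; "grip_width": finger opening in mm; "grip_force": force on a finger pad.
Only numpy, scipy, OpenCV 4.12 (cv2) and the standard library are available. Lean on these libraries where they do the work, as an engineer would, in place of code of your own. Each camera call takes 0.05 s, during which the arm holds its last target. There are 200 camera calls.

## Task

Take the small wooden breakfast board out of the wire draining rack and hang it on the stand by its two holes, so that both pegs go right through the holes and the board hangs there freely and at rest. Either face may look to the front. Do not shift the mug, the egg timer or the jam jar.

Things in the scene. Friction and masses are not known exactly. Their poses are not given: they have to be found in the camera images.
- board_centre (a point): centre of the loose brown wooden breakfast board: 12 mm thick (its x), 160 mm wide (y), 150 mm high (z, up), 0.14 to 0.28 kg, both faces alike. Its two 20 mm through holes lie 50 mm either side of the middle, 45 mm below the top edge. It starts upright in the rack, leaning at most 5 degrees; its upper 90 mm stand clear, to be pinched across the thickness from above.
- hole_a (a point): centre (mid thickness) of the board's hole on its +y side, 30 mm above and 50 mm beside the board's centre
- hole_b (a point): centre (mid thickness) of the board's hole on its -y side, 30 mm above and 50 mm beside the board's centre
- rack: fixed draining rack: white foot 110 x 176 x 12 mm with four steel wire arches, 100 mm wide along its y, 71 mm high over the worktop. The board stands on the foot in the 16 mm gap between the two middle arches. Origin: centre of the foot's underside on the worktop; x across the arches, z up.
- stand: fixed stand: wooden foot 120 x 170 x 14 mm, two posts, a dark cross bar 150 mm long (along y), top 167 mm above the worktop, front face 12 mm behind (+x) the origin. Two brass pegs, 9 mm thick, 100 mm apart, stick out of it to the stand's -x, rising 12 degrees. Held within its top 25 mm, the board goes on with the fingers clear above the bar. Origin: centre of the foot's underside; z up.
- peg_left_root (a point): on the axis of the peg on the stand's +y side, where it leaves the bar, 158 mm above the worktop
- peg_left_tip (a point): on the axis of the same peg, 45 mm from the bar, 167 mm above the worktop (172 at its top, the stand's highest point); the rounded end reaches 4.5 mm further
- peg_right_root (a point): on the axis of the peg on the stand's -y side, where it leaves the bar, 158 mm above the worktop
- peg_right_tip (a point): on the axis of the same peg, 45 mm from the bar; the rounded end reaches 4.5 mm further
- mug: bystander: cream striped mug with a handle, 84 x 115 x 95 mm, loose; origin at its underside
- timer: bystander: round cream egg timer, 65 mm across, 56 mm high, loose; origin at its underside
- jam: bystander: jam jar with a grey lid, 62 mm across, 86 mm high, loose; origin at its underside
There are look-alikes about, which are no part of the job. There is more than one size of the part that bears board_centre; the job needs the largest.

How it is judged:
By the outcome, as a careful person would: the job done as asked, in the order asked, and still so for the second after the job is handed in, with the robot touching nothing.
It also fails if it takes over 48 s, if anything falls off the work surface, if the arm or the gripper's body presses on something with over 40 N, if the wrist force passes 120 N, or if a joint passes its speed limit or range.

## Working session

There is one attempt and no reset: what is moved stays moved. The work goes in short steps, Python scripts to look and compute and a shell command to move; the robot and the scene stay as the last step left them, time stands still between calls to the robot, and variables do not carry over. Pictures are saved under pics/ and viewed, at most 10 in all, crops included, and the job is handed in when it is done.

```bash
mkdir -p pics
cat > h.py <<'E'
import numpy as np, cv2
from cell import bot, eyes, ticket
def snap(n,f=None):
    im,d=eyes.snapshot(n)
    if f: cv2.imwrite(f'pics/{f}.png',im[:,:,::-1])
    return im,d
def cal(n):
    c=eyes.get_calibration(n); K=np.array([[c['fx'],0,c['cx']],[0,c['fy'],c['cy']],[0,0,1.]])
    return K,np.array(c['D'],float),np.array(c['view'],float)
def world(n,uv,z):
    K,D,V=cal(n); uv=np.array(uv,float).reshape(-1,1,2); z=np.array(z,float).ravel()
    p=cv2.undistortPoints(uv,K,D).reshape(-1,2)
    P=np.c_[p*z[:,None],z]
    return (P-V[:3,3])@V[:3,:3]
def proj(n,P):
    K,D,V=cal(n); return cv2.projectPoints(np.array(P,float).reshape(-1,1,3),cv2.Rodrigues(V[:3,:3])[0],V[:3,3],K,D)[0].reshape(-1,2)
def cloud(n,d):
    v,u=np.mgrid[:480,:640]
    return world(n,np.stack([u,v],-1).reshape(-1,2),d.ravel()).reshape(480,640,3)
E
python3 - <<'E'
from h import *
for n in('side','top'):
    im,d=snap(n,n+'0'); np.savez(f'{n}0.npz',im=im,d=d)
    C=cloud(n,d)
    V=cal(n)[2]; print(n,'cam at',-V[:3,:3].T@V[:3,3],'axis',V[2,:3])
    for q in('board_centre','rack','stand','peg_left_tip','hole_a','mug','timer','jam'):
        for r in eyes.regions_of(n,q)[:4]:
            m=r['region']&(d>0)
            print(n,q,round(r['p'],2),r['rect'],np.median(C[m],0).round() if m.any() else None)
print(bot.observe())
E
```

```text
side cam at [ 590.39462443 1527.38454436  722.84577294] axis [-0.00648657 -0.93432583 -0.35636102]
side board_centre 0.88 [322.1, 302.1, 15.8, 62.2] [561. 392.  61.]
side board_centre 0.79 [327.1, 247.6, 6.4, 60.7] [561. 252. 135.]
side board_centre 0.64 [363.2, 278.1, 50.5, 48.7] [411. 218.  54.]
side rack 0.93 [306.7, 283.6, 42.7, 50.4] [576. 214.  10.]
side stand 0.73 [310.2, 201.2, 48.8, 69.9] [ 544. -174.   13.]
side stand 0.28 [284.6, 210.3, 17.8, 30.6] [ 677. -395.   48.]
side peg_left_tip 0.81 [310.1, 202.5, 51.4, 68.7] [ 542. -170.   14.]
side hole_a 0.77 [324.0, 244.8, 11.1, 66.7] [561. 252. 123.]
side hole_a 0.64 [364.5, 275.5, 47.9, 55.0] [411. 219.  55.]
side hole_a 0.55 [321.8, 297.3, 14.7, 69.0] [561. 388.  57.]
side mug 0.9 [267.2, 256.9, 14.0, 39.1] [708.  96.  65.]
side timer 0.58 [307.4, 203.6, 53.1, 71.4] [ 543. -164.   13.]
side jam 0.91 [286.3, 209.1, 16.1, 31.0] [ 678. -395.   46.]
top cam at [ -83.49422653  268.00731835 1572.88863605] axis [ 0.41411735 -0.18178448 -0.89188633]
top board_centre 0.92 [221.8, 257.4, 66.5, 37.2] [555. 174. 103.]
top board_centre 0
[... 767 characters left out ...]
 [ 666. -412.   69.]
{'time': 0.9, 'q': array([ 1.01502129e+00,  5.27080328e-02,  1.61289184e+00, -1.44142376e-06,
        1.47598877e+00, -1.19013729e-01]), 'qvel': array([-0.00070521, -0.00082052, -0.00311275, -0.00061378, -0.00108232,
       -0.00068939]), 'effort': array([-1.17727956e-03, -3.93673468e+01, -3.70472646e+01, -1.64425642e-04,
        3.55212505e-04,  7.07782351e-05]), 'tool_pos': array([264.38068244, 566.31492085, 217.90346715]), 'ee_rot': array([2.16648955e-01, 9.76249574e-01, 1.65494197e-06, 1.34090998e-06]), 'force': array([ 0.53857564, -0.37020521,  0.63804847]), 'torque': array([-0.00625511,  0.02885498,  0.00724643]), 'grip_force': 0.0, 'grip_width': 85.28814923006813}
```

```bash
ls
```

```text
h.py
pics
side0.npz
top0.npz
```

Run:
```python
import cv2
a=cv2.imread('pics/top0.png')[150:350,130:460]; cv2.imwrite('pics/topc.png',cv2.resize(a,(792,480),interpolation=cv2.INTER_CUBIC))
a=cv2.imread('pics/side0.png')[180:380,240:440]; cv2.imwrite('pics/sidec.png',cv2.resize(a,(600,600),interpolation=cv2.INTER_CUBIC))
```

```text
(no output)
```

View pics/topc.png

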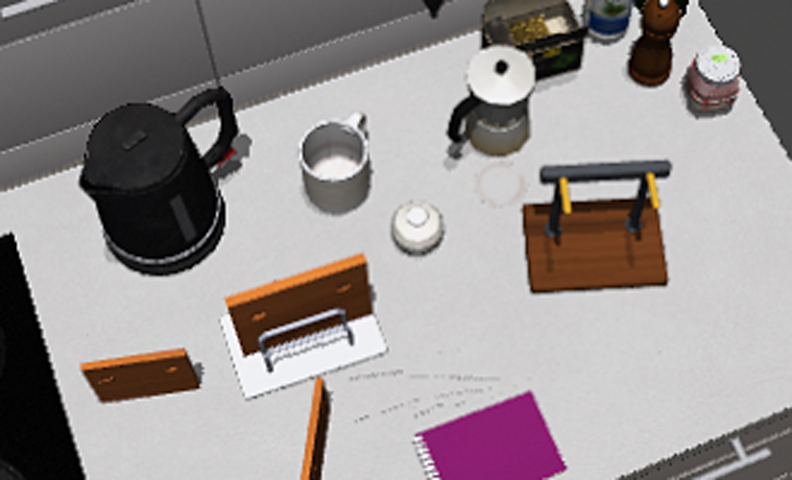

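View pics/sidec.png

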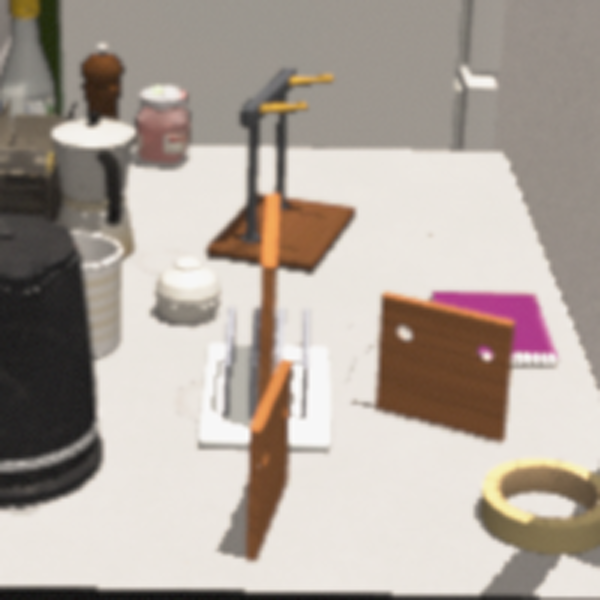

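The rack board (crop 300,300 top view) is the largest one, and its pegs' stand is at crop (600,220), with the pegs pointing toward −x. Now I'll measure from depth.

```bash
python3 - <<'E'
from h import *
def line(P):
    c=P.mean(0); u,s,v=np.linalg.svd(P-c,full_matrices=False); return c,v[0],v[2],s/np.sqrt(len(P))
for n in('top','side'):
    f=np.load(n+'0.npz'); im,d=f['im'].astype(int),f['d']; C=cloud(n,d); x,y,z=C[...,0],C[...,1],C[...,2]
    r,g,b=im[...,0],im[...,1],im[...,2]; ok=d>0
    print(n,'table z', np.median(z[ok&(x>450)&(x<500)&(y>-100)&(y<50)]))
    brown=ok&(r>g+25)&(g>b+8)
    roi=(x>500)&(x<620)&(y>70)&(y<300)
    for lo,hi in((25,200),(85,150),(155,175)):
        m=brown&roi&(z>lo)&(z<hi)
        if m.sum()<8: continue
        c,a,nrm,s=line(C[m]); print('board z',lo,hi,m.sum(),c.round(1),'dir',a.round(3),'nrm',nrm.round(3),s.round(1),'y',np.percentile(y[m],[0,2,98,100]).round(),'z',np.percentile(z[m],[1,99]).round())
    roi=(x>400)&(x<700)&(y>-320)&(y<-80)
    m=ok&(r>120)&(b<0.5*r)&(g>0.55*r)&roi&(z>100); print('pegs',m.sum())
    for P in [C[m&(y>-190)],C[m&(y<=-190)]]:
        if len(P)>3: print(P[np.argsort(P[:,0])][[0,1,len(P)//2,-2,-1]].round(),P.mean(0))
    m=ok&roi&(z>140)&(np.abs(r-b)<40)&(r<120)
    if m.sum()>5:
        c,a,nrm,s=line(C[m]); print('bar',m.sum(),c.round(1),a.round(3),s.round(1),'y',y[m].min(),y[m].max(),'z',np.percentile(z[m],[2,98]))
    m=brown&roi&(z<40)
    h=cv2.minAreaRect(C[m][:,:2].astype(np.float32)); print('foot',h, cv2.boxPoints(h).round().tolist(),z[m].mean())
    roi=(x>450)&(x<680)&(y>70)&(y<320); m=ok&(im.min(-1)>228)&roi&(z>4)&(z<30)
    if m.sum()>8: h=cv2.minAreaRect(C[m][:,:2].astype(np.float32)); print('rack',h,m.sum())
E
python3 - <<'E'
import cv2
a=cv2.imread('pics/top0.png')[205:320,215:425]; cv2.imwrite('pics/topz.png',cv2.resize(a,(798,437),interpolation=cv2.INTER_NEAREST))
E
```

```text
top table z 0.10131477392084613
board z 25 200 1182 [555.6 173.1 117.5] dir [-0.051 -0.997 -0.063] nrm [-0.998  0.049  0.029] [47.6 38.6  3. ] y [ 93.  97. 249. 252.] z [ 27. 168.]
board z 85 150 559 [554.6 173.8 117.5] dir [-0.054 -0.998  0.013] nrm [ 0.998 -0.053  0.013] [45.7 18.9  1.9] y [ 95.  98. 248. 251.] z [ 86. 150.]
board z 155 175 296 [558.5 173.1 161.3] dir [-0.045 -0.999 -0.007] nrm [-0.162  0.014 -0.987] [46.4  4.3  3.2] y [ 93.  97. 248. 252.] z [155. 169.]
pegs 86
[[ 520. -136.  171.]
 [ 521. -136.  175.]
 [ 542. -141.  168.]
 [ 568. -151.  156.]
 [ 570. -150.  137.]] [ 543.23812138 -141.77784424  164.87224688]
[[ 488. -228.  174.]
 [ 489. -228.  178.]
 [ 512. -235.  166.]
 [ 534. -242.  165.]
 [ 535. -251.  150.]] [ 512.76915578 -236.24410756  166.19538741]
bar 374 [ 554.9 -197.3  163.1] [ 0.314  0.949 -0.001] [42.6  6.   4.5] y -269.81594026290674 -127.37678361939747 z [150.4708615  171.63700176]
foot ((543.8735961914062, -197.33026123046875), (173.04623413085938, 134.68443298339844), 72.07258605957031) [[453.0, -259.0], [581.0, -300.0], [635.0, -136.0], [506.0, -9
[... 669 characters left out ...]
1. -139.  161.]
 [ 566. -145.  158.]
 [ 566. -147.  161.]] [ 547.60432153 -143.03688634  161.61298472]
[[ 496. -227.  169.]
 [ 496. -224.  167.]
 [ 521. -229.  161.]
 [ 545. -247.  131.]
 [ 550. -198.  147.]] [ 518.84015551 -232.81545189  159.80818467]
bar 124 [ 562.  -173.7  158.3] [ 0.334  0.942 -0.037] [45.5  6.8  4.9] y -259.05609385150814 -114.54723517244857 z [144.33612298 166.64871707]
foot ((530.9020385742188, -198.5767822265625), (209.94668579101562, 113.37452697753906), 70.2013168334961) [[442.0, -278.0], [549.0, -317.0], [620.0, -119.0], [513.0, -81.0]] 11.553944256636377
rack ((560.4627685546875, 183.8641357421875), (179.87840270996094, 109.20528411865234), 87.99495697021484) 521
```

View pics/topz.png

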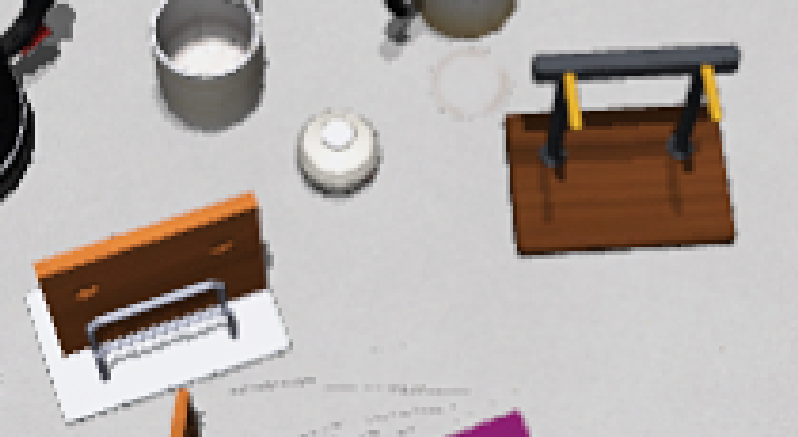

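```bash
python3 -c "
from cell import bot; print(bot.tcp_to_tips)"
python3 -m crank '[[[0,0,-0.7],[0.7,-0.93,0.1],0],[[0,0,-0.7],[0.7,-0.93,0.1],0],[[0,0,-0.7],[0.7,-0.93,0.1],0],[[0,0,-0.7],[0.7,-0.93,0.1],0],[[0,0,-0.7],[0.7,-0.93,0.1],0],[[0,0,-0.7],[0.7,-0.93,0.1],0],[[0,0,-0.7],[0.7,-0.93,0.1],0],[[0,0,-0.7],[0.7,-0.93,0],0],[[0,0,-0.7],[0.7,-0.93,0],0],[[0,0,-0.7],[0.7,-0.93,0],0]]' 50
python3 -m crank '[[[0,0,-0.7],[0.7,-0.93,0],0],[[0,0,-0.7],[0.7,-0.93,0],0],[[0,0,-0.7],[0.7,-0.93,0],0],[[0,0,-0.77],[0.72,-0.95,0],0],[[0,0,0],[0,0,0],0],[[0,0,0],[0,0,0],0]]'
```

```text
8.0
time: 2.15
tool_pos: [475.0, 286.3, 239.1]
ee_rot: [0.597, 0.802, 0.0, 0.0]
force: [0.7, -0.2, 0.1]
grip_width: 85.7
grip_force: 0.0
time: 2.9
tool_pos: [558.8, 175.4, 238.8]
ee_rot: [0.725, 0.689, -0.0, -0.0]
force: [-0.6, 0.8, 0.4]
grip_width: 85.2
grip_force: 0.0
```

```bash
python3 -m crank '[[[0,0,0],[0,0,-0.77],0],[[0,0,0],[0,0,-0.77],0],[[0,0,0],[0,0,-0.77],0],[[0,0,0],[0,0,-0.77],0],[[0,0,0],[0,0,0],0.6],[[0,0,0],[0,0,0],0.7],[[0,0,0],[0,0,0],0.8],[[0,0,0],[0,0,0],1],[[0,0,0],[0,0,0],1],[[0,0,0],[0,0,0],1]]' 60; python3 -m crank '[[[0,0,0],[0,0,0],1],[[0,0,0],[0,0,0],1],[[0,0,0],[0,0,0],1]]'; python3 -c "
from cell import bot; s=bot.observe(); print(s['force'],s['torque'])"
```

```text
time: 4.15
tool_pos: [559.9, 175.3, 147.9]
ee_rot: [0.725, 0.689, 0.001, 0.001]
force: [-0.4, 0.7, 4.7]
grip_width: 7.1
grip_force: 59.1
time: 4.53
tool_pos: [559.9, 175.3, 147.8]
ee_rot: [0.725, 0.689, 0.001, 0.001]
force: [-0.8, -0.6, 5.1]
grip_width: 7.1
grip_force: 59.5
[-0.81133398 -0.55760418  5.09901337] [ 0.05996588 -0.06117333  0.00802593]
```

Run:
```python
from h import *
a,d=snap('side'); b,d2=snap('top')
a=cv2.resize(a[230:345,285:385],(400,460),interpolation=cv2.INTER_CUBIC); b=cv2.resize(b[215:330,205:305],(400,460),interpolation=cv2.INTER_CUBIC)
cv2.imwrite('pics/grasp.png',np.hstack([a,b])[:,:,::-1])
```

```text
(no output)
```

View pics/grasp.png

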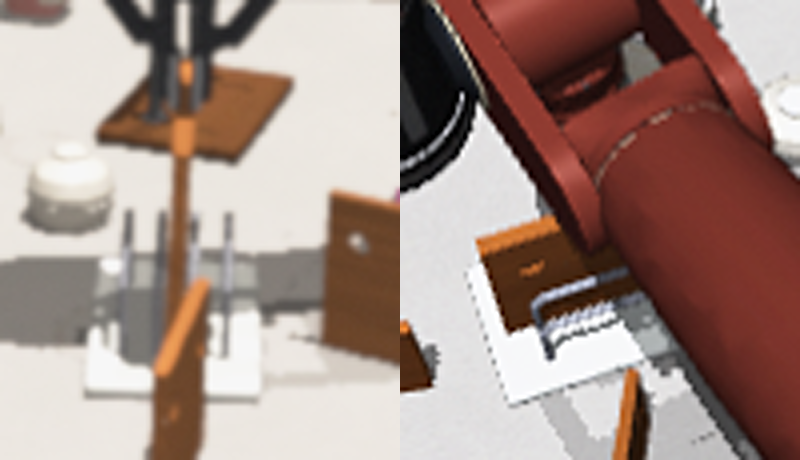

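The pads hold the board's top edge, between (185,70) and (185,110) in the left half, and the arm partly hides the top view. Lifting.

```bash
python3 -m crank '[[[0,0,0],[0,0,0.2],1],[[0,0,0],[0,0,0.5],1],[[0,0,0],[0,0,0.8],1],[[0,0,0],[0,0,0.9],1],[[0,0,0],[0,0,0.9],1],[[0,0,0],[0,0,0.9],1],[[0,0,0],[0,0,0.8],1],[[0,0,0],[0,0,0],1],[[0,0,0],[0,0,0],1]]' 60
python3 - <<'E'
from h import *
a,d=snap('side'); b,d2=snap('top')
np.savez('lift.npz',a=a,b=b,d=d,d2=d2)
p=proj('side',[bot.observe()['tool_pos']])[0].astype(int); q=proj('top',[bot.observe()['tool_pos']])[0].astype(int); print(p,q)
f=lambda im,c:cv2.resize(im[c[1]-40:c[1]+75,c[0]-50:c[0]+50],(400,460),interpolation=cv2.INTER_CUBIC)
cv2.imwrite('pics/lift.png',np.hstack([f(a,p),f(b,q)])[:,:,::-1])
for n,im,d in(('side',a,d),('top',b,d2)):
    C=cloud(n,d); im=im.astype(int); r,g,bb=im[...,0],im[...,1],im[...,2]
    m=(d>0)&(r>g+25)&(g>bb+8)&(C[...,2]>140)&(abs(C[...,0]-560)<60)&(abs(C[...,1]-175)<110)&(C[...,2]<340)
    P=C[m]; c=P.mean(0); v=np.linalg.svd(P-c,full_matrices=False)[2]; print(n,m.sum(),c.round(1),'nrm',v[2].round(3),np.percentile(P,[0,2,98,100],axis=0).round().tolist())
s=bot.observe();print(s['force'],s['torque'])
E
```

```text
time: 5.75
tool_pos: [558.4, 175.0, 295.2]
ee_rot: [0.725, 0.689, -0.001, -0.001]
force: [0.3, -0.2, -3.4]
grip_width: 6.8
grip_force: 59.2
[332 205] [247 244]
side 368 [559.8 242.6 248.8] nrm [-0.999  0.045 -0.009] [[551.0, 99.0, 159.0], [553.0, 137.0, 165.0], [566.0, 259.0, 320.0], [567.0, 262.0, 331.0]]
top 725 [554.3 220.5 244.6] nrm [-0.997  0.08  -0.003] [[547.0, 158.0, 158.0], [549.0, 187.0, 165.0], [562.0, 250.0, 311.0], [566.0, 253.0, 315.0]]
[-0.0764572   0.0087451  -2.02993876] [0.02397183 0.01446332 0.04193523]
```

View pics/lift.png

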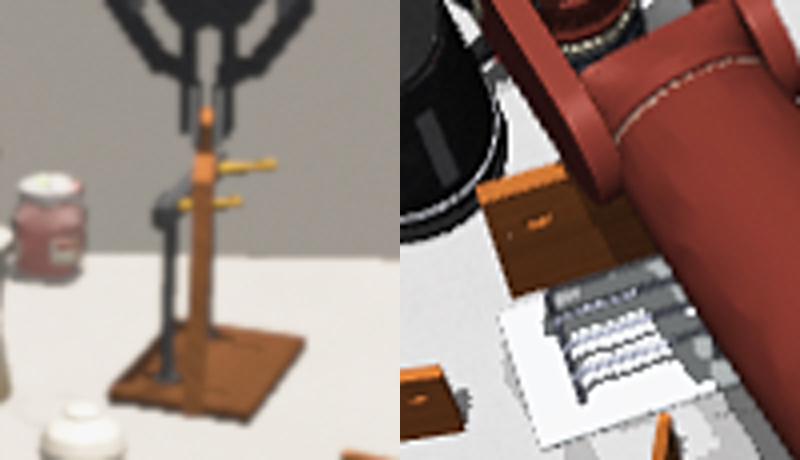

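Board is held and upright. I'll refine hole and peg positions in one camera (the same bias cancels) by blob centroids projected to known heights.

Run:
```python
from h import *
from scipy.optimize import least_squares
def atz(n,uv,z):
    A=world(n,[uv],[500.])[0]; B=world(n,[uv],[1500.])[0]; return A+(B-A)*(z-A[2])/(B[2]-A[2])
for n in('top','side'):
    f=np.load(n+'0.npz'); im=f['im'].astype(int); C=cloud(n,f['d']); r,g,b=im[...,0],im[...,1],im[...,2]
    m=(r>150)&(r-b>90)&(g<0.65*r)&(abs(C[...,0]-559)<40)&(abs(C[...,1]-175)<110)&(C[...,2]>145)
    v,u=np.nonzero(m); print(n,'boardtop',m.sum(),atz(n,[u.mean(),v.mean()],162).round(1))
    P=np.array([atz(n,[a,c],162) for a,c in zip(u,v)]); print('  range',P.min(0).round(),P.max(0).round(),np.polyfit(P[:,1],P[:,0],1))
    m=(r>130)&(b<0.5*r)&(g>0.6*r)&(C[...,0]>440)&(C[...,0]<640)&(C[...,1]>-320)&(C[...,1]<-80)&(C[...,2]>125)
    k,l,st,ce=cv2.connectedComponentsWithStats(m.astype(np.uint8),connectivity=8)
    R=[]
    for i in range(1,k):
        if st[i,4]>8: R.append(atz(n,ce[i],163)); print('  peg',st[i].tolist(),R[-1].round(1))
    M=np.mean(R[:2],0); dd=R[0]-R[1]; print('  mid',M.round(1),np.hypot(*dd[:2]).round(1),'lat',(M[0]*.312+M[1]*.95).round(1), 'ax',(M[0]*.95-M[1]*.312).round(1),'dir',(dd/np.linalg.norm(dd)).round(3))
```

```text
top boardtop 222 [559.  174.1 162. ]
  range [552.  95. 162.] [566. 251. 162.] [3.20245273e-02 5.53409485e+02]
  peg [399, 222, 6, 15, 42] [ 514.  -237.5  163. ]
  peg [363, 224, 5, 15, 41] [ 543.7 -142.4  163. ]
  mid [ 528.9 -189.9  163. ] 99.6 lat -15.4 ax 561.7 dir [-0.298 -0.954  0.   ]
side boardtop 35 [558.  200.7 162. ]
  range [554. 105. 162.] [566. 262. 162.] [3.11670983e-02 5.51722568e+02]
  peg [337, 205, 13, 3, 22] [ 515.2 -233.   163. ]
  peg [327, 214, 15, 3, 34] [ 547.1 -140.5  163. ]
  mid [ 531.1 -186.8  163. ] 97.9 lat -11.7 ax 562.9 dir [-0.326 -0.945  0.   ]
```

```bash
python3 -m crank '[[[0,0,-0.37],[-0.2,-0.5,0],1],[[0,0,-0.37],[-0.25,-0.95,0],1],[[0,0,-0.37],[-0.25,-0.95,0],1],[[0,0,-0.37],[-0.25,-0.95,0],1],[[0,0,-0.37],[-0.25,-0.95,0],1],[[0,0,-0.37],[-0.25,-0.95,0],1],[[0,0,0],[-0.2,-0.95,0],1],[[0,0,0],[-0.2,-0.95,0],1],[[0,0,0],[-0.2,-0.95,0],1],[[0,0,0],[-0.2,-0.95,0],1]]' && python3 -m crank '[[[0,0,0],[-0.2,-0.95,0],1],[[0,0,0],[-0.14,-0.95,0],1],[[0,0,0],[0,-0.7,-0.3],1],[[0,0,0],[0,-0.4,-0.6],1],[[0,0,0],[0,0,-0.8],1],[[0,0,0],[0,0,-0.8],1],[[0,0,0],[0,0,-0.5],1],[[0,0,0],[0,0,0],1],[[0,0,0],[0,0,0],1],[[0,0,0],[0,0,0],1]]'
cat > look.py <<'E'
from h import *
import sys
a,d=snap('side'); b,d2=snap('top'); s=bot.observe(); t=s['tool_pos']; print(t,s['ee_rot'],s['force'])
p=proj('side',[t])[0].astype(int); q=proj('top',[t])[0].astype(int)
f=lambda im,c:cv2.resize(im[c[1]-50:c[1]+65,c[0]-50:c[0]+50],(400,460),interpolation=cv2.INTER_CUBIC)
cv2.imwrite(f'pics/{sys.argv[1]}.png',np.hstack([f(a,p),f(b,q)])[:,:,::-1]); print(p,q)
np.savez(sys.argv[1]+'.npz',a=a,b=b,d=d,d2=d2)
def vis(n,im,d):
    C=cloud(n,d); im=im.astype(int); r,g,bb=im[...,0],im[...,1],im[...,2]; e=np.array([.95,-.312]);u=np.array([.312,.95])
    ax=C[...,:2]@e; la=C[...,:2]@u
    m=(d>0)&(r>g+25)&(g>bb+8)&(g<.62*r)&(C[...,2]>t[2]-140)&(C[...,2]<t[2]+40)&(abs(ax-t[:2]@e)<30)
    P=C[m]; c=P.mean(0); v=np.linalg.svd(P-c,full_matrices=False)[2]; print(n,'board',m.sum(),'nrm',v[2].round(3),'ax',np.percentile(ax[m],[2,50,98]).round(),'lat',np.percentile(la[m],[0,2,98,100]).round(1),'z',np.percentile(P[:,2],[0,2,98,100]).round())
    m=(r>130)&(bb<0.5*r)&(g>0.6*r)&(ax>500)&(ax<620)&(abs(la+15)<80)&(C[...,2]>125)
    k,l,st,ce=cv2.connectedComponentsWithStats(m.astype(np.uint8),connectivity=8)
    for i in range(1,k):
        if st[i,4]>5: w=l==i; print('  peg',st[i].tolist(),np.median(ax[w]).round(),np.median(la[w]).round(1),np.median(C[w][:,2]).round())
vis('side',a,d); vis('top',b,d2)
E
python3 look.py pre
```

```text
time: 7.1
tool_pos: [490.3, -97.8, 295.9]
ee_rot: [0.81, 0.586, -0.0, -0.0]
force: [-0.1, 0.1, -2.0]
grip_width: 6.8
grip_force: 59.2
time: 8.35
tool_pos: [482.0, -186.7, 207.9]
ee_rot: [0.81, 0.587, 0.001, 0.001]
force: [-0.3, -0.9, -2.5]
grip_width: 6.2
grip_force: 59.2
[ 481.78286247 -186.61397498  207.57537419] [8.09761924e-01 5.86757900e-01 3.69569260e-04 8.09688383e-04] [-0.20580273 -0.05837832 -2.48407445]
[354 197] [391 237]look.py:12: RuntimeWarning: Mean of empty slice.
  P=C[m]; c=P.mean(0); v=np.linalg.svd(P-c,full_matrices=False)[2]; print(n,'board',m.sum(),'nrm',v[2].round(3),'ax',np.percentile(ax[m],[2,50,98]).round(),'lat',np.percentile(la[m],[0,2,98,100]).round(1),'z',np.percentile(P[:,2],[0,2,98,100]).round())
  ret = um.true_divide(
Traceback (most recent call last):
  File "look.py", line 17, in <module>
    vis('side',a,d); vis('top',b,d2)
    ~~~^^^^^^^^^^^^
  File "look.py", line 12, in vis
    P=C[m]; c=P.mean(0); v=np.linalg.svd(P-c,full_matrices=False)[2]; print(n,'board',m.sum(),'nrm',v[2].round(3),'ax',np.percentile(ax[m],[2,50,98]).round(),'lat',np.percentile(la[m],[0,2,98,100]).round(1),'z',np.percentile(P[:,2],[0,2,98,100]).round())
                                                                                                    ~^^^
IndexError: index 2 is out of bounds for axis 0 with size 0
```

View pics/pre.png

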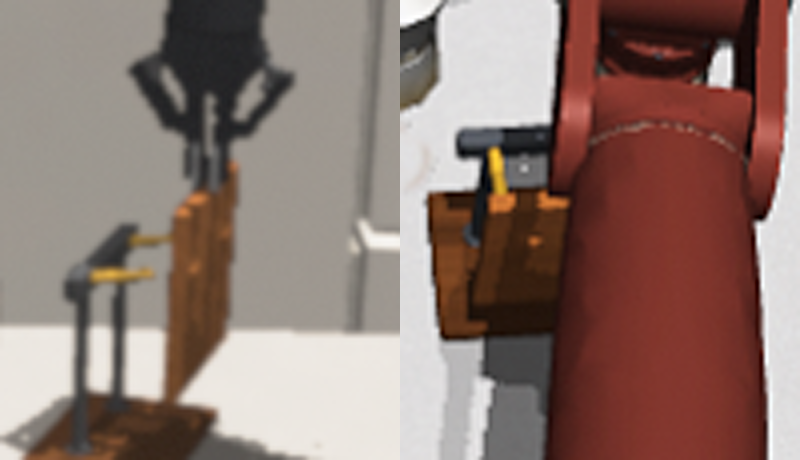

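The side half shows the board face at about (200,270) just short of both pegs, and the top half shows hole_a at (535,240), about 13 mm to the −y side of its peg at (497,170), because I overshot in y. Correcting the lateral position by +13 mm and the height.

```bash
python3 -m crank '[[[0,0,0],[0.14,0.41,-0.3],1],[[0,0,0],[0,0,0],1],[[0,0,0],[0,0,0],1]]'
sed -i 's/&(g<.62\*r)//; s/(C\[...,2\]>t\[2\]-140)/(C[...,2]>t[2]-110)/; s/P=C\[m\]; c/print(m.sum()); P=C[m]; c/' look.py; python3 look.py pre2
python3 - <<'E'
from h import *
f=np.load('pre2.npz'); 
for n,im,d in(('side','a','d'),('top','b','d2')):
    t=bot.observe()['tool_pos']; e=np.array([.95,-.312,0]);u=np.array([.312,.95,0])
    for l in(50,-50):
        P=[t+(l-1.5)*u-[0,0,30.8]-6*e]; q=proj(n,P)[0]; i,j=q.round().astype(int); print(n,l,q.round(1),f[im][j-2:j+3,i-3:i+4].sum(-1).tolist(),f[im][j,i-8:i+9:2].tolist())
E
```

```text
time: 8.82
tool_pos: [485.4, -173.8, 197.2]
ee_rot: [0.81, 0.587, -0.0, -0.0]
force: [-0.3, 0.2, -3.0]
grip_width: 6.8
grip_force: 59.2
[ 485.55557874 -174.11218495  197.56803452] [ 8.09761986e-01  5.86758483e-01 -5.39046221e-06  8.93003081e-05] [ 1.05884696  0.03245417 -2.27963814]
[353 201] [386 239]
585
side board 585 nrm [ 0.943 -0.334  0.01 ] ax [504. 508. 517.] lat [-90.6 -78.2  70.5  75.5] z [ 88.  90. 210. 234.]
  peg [347, 199, 9, 7, 28] 511.0 24.8 209.0
  peg [337, 206, 5, 2, 9] 575.0 -60.6 161.0
  peg [328, 215, 7, 2, 11] 569.0 39.1 161.0
  peg [350, 217, 3, 3, 7] 506.0 30.4 159.0
376
top board 376 nrm [-0.943  0.333  0.014] ax [504. 508. 519.] lat [ 6.5  9.3 62.3 63.2] z [ 88.  95. 215. 218.]
side 50 [350.6 215.9] [[243, 242, 228, 211, 225, 232, 221], [244, 240, 231, 224, 233, 232, 216], [245, 241, 240, 235, 245, 234, 215], [240, 242, 245, 262, 268, 236, 213], [239, 247, 267, 295, 279, 242, 208]] [[152, 145, 137], [145, 130, 120], [123, 80, 50], [119, 77, 45], [116, 75, 44], [115, 74, 45], [92, 61, 38], [96, 63, 40], [89, 60, 38]]
side -50 [359.1 206.5] [[195, 202, 215, 2
[... 288 characters left out ...]
144], [158, 151, 144]]
top 50 [367.3 247.8] [[107, 111, 108, 110, 109, 109, 128], [111, 115, 117, 127, 122, 117, 121], [107, 121, 129, 137, 132, 179, 221], [108, 118, 133, 134, 168, 256, 269], [106, 113, 114, 119, 176, 224, 174]] [[85, 47, 23], [85, 48, 24], [75, 42, 21], [66, 37, 18], [74, 42, 21], [99, 55, 25], [88, 49, 22], [84, 47, 24], [84, 46, 24]]
top -50 [404.4 245.6] [[224, 223, 230, 225, 227, 226, 224], [223, 226, 222, 227, 227, 226, 226], [220, 221, 226, 227, 225, 228, 225], [223, 226, 225, 227, 228, 226, 224], [223, 223, 225, 225, 228, 228, 230]] [[122, 51, 42], [125, 51, 44], [125, 53, 43], [126, 52, 43], [130, 54, 43], [130, 54, 44], [128, 52, 44], [125, 52, 43], [124, 51, 42]]
```

```bash
python3 -c "
import cv2;a=cv2.imread('pics/pre2.png')[80:420];a=a[:, :];cv2.imwrite('pics/pre2v.png',a)"
```

```text
(no output)
```

View pics/pre2v.png

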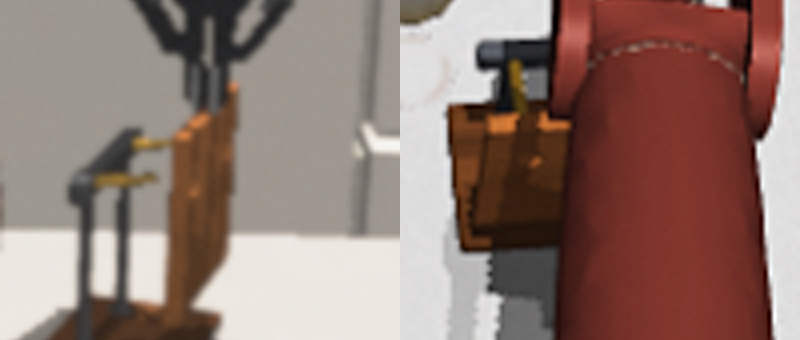

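Run:
```python
from h import *
def atz(n,uv,z):
    A=world(n,[uv],[500.])[0]; B=world(n,[uv],[1500.])[0]; return A+(B-A)*(z-A[2])/(B[2]-A[2])
def patches(im,zt,box,lab,u):
    im=im.astype(float); r=im[...,0]; x0,x1,y0,y1=box
    S=np.zeros(r.shape); S[y0:y1,x0:x1]=1
    m=((r>120)&(r-im[...,2]>70)&(im[...,1]<.65*r)&(S>0)).astype(np.uint8)
    k,l,st,ce=cv2.connectedComponentsWithStats(m,connectivity=8)
    for i in range(1,k):
        w=l==i
        if st[i,4]<4: continue
        W=np.where(w,r-85,0); v,uu=np.nonzero(w); c=[(W[v,uu]*uu).sum()/W[v,uu].sum(),(W[v,uu]*v).sum()/W[v,uu].sum()]
        z=zt if st[i,4]>40 else zt-55
        L=[atz('top',[a,b],z)[:2]@u for a,b in zip(uu,v)]
        print(lab,st[i].tolist(),atz('top',c,z).round(1),'lat',round(atz('top',c,z)[:2]@u,1),'range',np.min(L).round(1),np.max(L).round(1))
patches(np.load('top0.npz')['im'],162,(215,295,250,295),'start',np.array([.045,.999]))
patches(np.load('lift.npz')['b'],309.3,(200,300,225,300),'lift',np.array([.051,.999]))
t=bot.observe()['tool_pos']; u=np.array([.312,.95])
print('tcp lat',t[:2]@u)
patches(np.load('pre2.npz')['b'],t[2]+14.2,(357,382,230,270),'pre',u)
```

```text
start [224, 256, 58, 22, 229] [559.2 173.7 162. ] lat 198.7 range 119.9 276.1
start [272, 269, 4, 2, 5] [555.1 120.6 107. ] lat 145.4 range 140.8 149.4
start [236, 280, 4, 3, 8] [558.5 222.3 107. ] lat 247.2 range 242.2 251.5
lift [233, 225, 29, 20, 236] [589.  171.2 309.3] lat 201.1 range 157.8 222.3Traceback (most recent call last):
  File "<stdin>", line 17, in <module>
  File "<stdin>", line 14, in patches
  File "<stdin>", line 3, in atz
  File "h.py", line 11, in world
    K,D,V=cal(n); uv=np.array(uv,float).reshape(-1,1,2); z=np.array(z,float).ravel()
          ~~~^^^
  File "h.py", line 8, in cal
    c=eyes.get_calibration(n); K=np.array([[c['fx'],0,c['cx']],[0,c['fy'],c['cy']],[0,0,1.]])
ValueError: time passes only in moves, steps and waits
```

```bash
sed -i 's/^def cal(n):/import functools\n@functools.cache\ndef cal(n):/' h.py
python3 - <<'E'
from h import *
def atz(n,uv,z):
    A=world(n,[uv],[500.])[0]; B=world(n,[uv],[1500.])[0]; return A+(B-A)*(z-A[2])/(B[2]-A[2])
t=bot.observe()['tool_pos']; u=np.array([.312,.95]); print('tcp lat',t[:2]@u)
im=np.load('pre2.npz')['b'].astype(float); r=im[...,0]
m=np.zeros((480,640),np.uint8); m[230:275,357:388]=1
for T in(105,120):
    k,l,st,ce=cv2.connectedComponentsWithStats(((r>T)&(r-im[...,2]>65)&(im[...,1]<.65*r)&(im[...,1]>.45*r)&(m>0)).astype(np.uint8),connectivity=8)
    for i in range(1,k):
        if st[i,4]>3:
            print(T,st[i].tolist(),ce[i].round(1),[(z-t[2],(atz('top',ce[i],z)[:2]@u).round(1)) for z in(t[2]+14.2,t[2]-40.8)])
            v,uu=np.nonzero(l==i); L=[atz('top',[a,b],t[2]+14.2)[:2]@u for a,b in zip(uu,v)]; print('   range',min(L),max(L))
# predicted left edge/hole patch for lateral centre -16
E
```

```text
tcp lat -13.91323512973143
105 [357, 237, 9, 6, 38] [361.2 239.6] [(np.float64(14.199999999999989), np.float64(53.8)), (np.float64(-40.80000000000001), np.float64(46.8))]
   range 43.284964133758486 64.8985676670688
105 [370, 237, 9, 5, 28] [373.5 239.6] [(np.float64(14.199999999999989), np.float64(22.1)), (np.float64(-40.80000000000001), np.float64(13.7))]
   range 10.538738132334753 31.268633213736123
105 [369, 248, 2, 3, 4] [369.5 249. ] [(np.float64(14.199999999999989), np.float64(35.4)), (np.float64(-40.80000000000001), np.float64(27.6))]
   range 33.799559963407056 36.99314234285477
120 [358, 237, 8, 6, 35] [361.3 239.6] [(np.float64(14.199999999999989), np.float64(53.8)), (np.float64(-40.80000000000001), np.float64(46.7))]
   range 43.284964133758486 62.60568378788749
120 [370, 237, 8, 5, 24] [373.4 239.5] [(np.float64(14.199999999999989), np.float64(22.3)), (np.float64(-40.80000000000001), np.float64(13.9))]
   range 12.796581413271932 31.268633213736123
120 [369, 248, 2, 3, 4] [369.5 249. ] [(np.float64(14.199999999999989), np.float64(35.4)), (np.float64(-40.80000000000001), np.float64(27.6))]
   range 33.799559963407056 36.99314234285477
```

```bash
python3 -m crank '[[[0,0,0],[0.21,-0.06,0.01],1],[[0,0,0],[0.21,-0.06,0.01],1],[[0,0,0],[0.21,-0.06,0],1],[[0,0,0],[0.21,-0.06,0],1],[[0,0,0],[0,0,0],1],[[0,0,0],[0,0,0],1]]'; python3 -c "
from cell import bot;s=bot.observe();print(s['force'],s['torque'])"
```

```text
time: 9.68
tool_pos: [510.6, -181.2, 198.0]
ee_rot: [0.81, 0.587, -0.0, -0.0]
force: [0.2, 0.3, -1.9]
grip_width: 6.9
grip_force: 59.2
[ 0.20916209  0.26872977 -1.85179253] [-0.0497865   0.02931761  0.01260441]
```

```bash
python3 -m crank '[[[0,0,0],[0.16,-0.05,-0.035],1],[[0,0,0],[0.16,-0.05,-0.035],1],[[0,0,0],[0.16,-0.05,-0.035],1],[[0,0,0],[0,0,0],1],[[0,0,0],[0,0,0],1]]'; python3 look.py ins
```

```text
time: 10.3
tool_pos: [525.1, -185.8, 194.9]
ee_rot: [0.81, 0.587, -0.0, -0.0]
force: [-1.0, 0.3, -2.0]
grip_width: 6.5
grip_force: 59.2
[ 525.0303084  -185.75670881  194.9684115 ] [ 8.09777759e-01  5.86736721e-01 -1.97606023e-05 -2.11278227e-05] [ 0.12320589  0.20807017 -2.72159186]
[340 200] [383 226]
626
side board 626 nrm [ 0.943 -0.332  0.009] ax [541. 549. 559.] lat [-92.1 -77.7  70.9  75.9] z [ 85.  87. 207. 233.]
  peg [347, 191, 3, 3, 7] 548.0 -75.8 206.0
  peg [334, 198, 9, 8, 28] 551.0 33.1 207.0
395
top board 395 nrm [-0.963  0.269  0.008] ax [544. 549. 584.] lat [ 1.8  8.9 63.6 64.1] z [ 86.  92. 212. 216.]
```

View pics/ins.png

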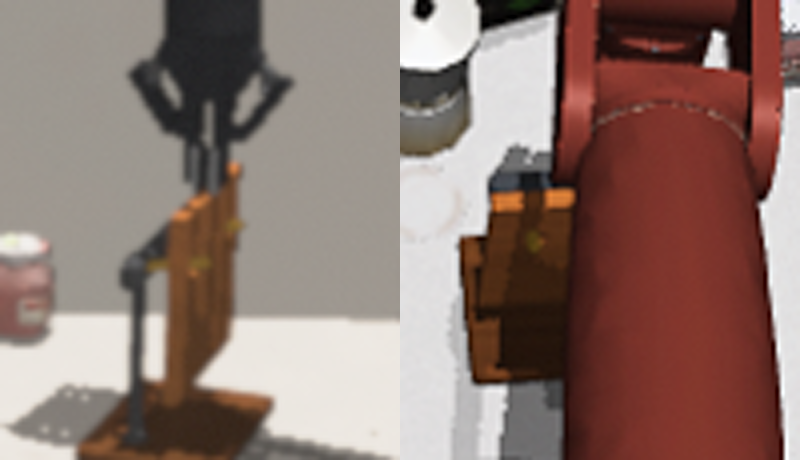

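Both pegs come through the holes: yellow tips show in front of the board at (200,265) and (235,225). Going on toward the bar and lowering.

```bash
python3 -m crank '[[[0,0,0],[0.19,-0.065,-0.045],1],[[0,0,0],[0.19,-0.065,-0.045],1],[[0,0,0],[0.16,-0.05,-0.035],1],[[0,0,0],[0,0,0],1],[[0,0,0],[0,0,-0.1],1],[[0,0,0],[0,0,0],1],[[0,0,0],[0,0,0],1]]'; python3 -c "
from cell import bot;s=bot.observe();print(s['tool_pos'],s['force'],s['torque'])"
```

```text
time: 11.28
tool_pos: [541.2, -191.1, 188.2]
ee_rot: [0.81, 0.587, -0.0, -0.0]
force: [0.6, 0.2, -3.0]
grip_width: 7.0
grip_force: 59.2
[ 541.17839062 -191.14728344  188.17241468] [ 0.60477595  0.23390374 -2.97177175] [-0.01978061  0.01055035  0.01967594]
```

```bash
python3 -m crank '[[[0,0,0],[0,0,-0.05],1],[[0,0,0],[0,0,0],1],[[0,0,0],[0,0,0],1]]'; python3 -m crank '[[[0,0,0],[0,0,-0.04],1],[[0,0,0],[0,0,0],1],[[0,0,0],[0,0,0],1]]'
```

```text
time: 11.65
tool_pos: [541.5, -191.3, 187.2]
ee_rot: [0.81, 0.587, 0.0, 0.0]
force: [-0.3, 0.6, 0.6]
grip_width: 6.6
grip_force: 60.5
time: 12.02
tool_pos: [542.0, -191.5, 186.8]
ee_rot: [0.81, 0.587, 0.001, 0.001]
force: [1.0, 1.0, 5.5]
grip_width: 6.5
grip_force: 63.3
```

The pegs now carry the board. Opening gently, then withdrawing upward.

```bash
python3 -m crank '[[[0,0,0],[0,0,0],0.8],[[0,0,0],[0,0,0],0.7],[[0,0,0],[0,0,0],0.6],[[0,0,0],[0,0,0],0.5],[[0,0,0],[0,0,0],0.5],[[0,0,0],[0,0,0],0.5],[[0,0,0],[0,0,0],0.5]]' 20; python3 -m crank '[[[0,0,0],[0,0,0.2],0.5],[[0,0,0],[0,0,0.5],0.5],[[0,0,0],[0,0,0.8],0.5],[[0,0,0],[0,0,1],0.5],[[0,0,0],[0,0,1],0.5],[[0,0,0],[-0.5,0.3,1],0.5],[[0,0,0],[-1,1,0.5],0.5],[[0,0,0],[-1,1,0],0.5],[[0,0,0],[-1,1,0],0.5],[[0,0,0],[-1,1,0],0.5]]'; python3 -m crank '[[[0,0,0],[-0.5,1,0],0.5],[[0,0,0],[0,1,0],0.5],[[0,0,0],[0,1,0],0.5],[[0,0,0],[0,1,0],0.5],[[0,0,0],[0,0,0],0.5],[[0,0,0],[0,0,0],0.5],[[0,0,0],[0,0,0],0.5],[[0,0,0],[0,0,0],0.5]]'
python3 - <<'E'
from h import *
a,d=snap('side'); b,d2=snap('top')
f=lambda im,x,y:cv2.resize(im[y:y+115,x:x+100],(400,460),interpolation=cv2.INTER_CUBIC)
cv2.imwrite('pics/final.png',np.hstack([f(a,290,170),f(b,335,190)])[:,:,::-1])
E
```

```text
time: 12.9
tool_pos: [541.3, -191.2, 185.5]
ee_rot: [0.81, 0.587, 0.0, 0.0]
force: [0.0, 0.1, -0.2]
grip_width: 42.6
grip_force: 0.0
time: 14.15
tool_pos: [405.4, -61.4, 337.1]
ee_rot: [0.81, 0.587, 0.001, 0.001]
force: [-0.2, 0.3, -0.4]
grip_width: 42.8
grip_force: 0.0
time: 15.15
tool_pos: [391.4, 57.2, 335.6]
ee_rot: [0.81, 0.586, -0.0, 0.0]
force: [0.3, 0.9, -0.5]
grip_width: 42.5
grip_force: 0.0
```

View pics/final.png

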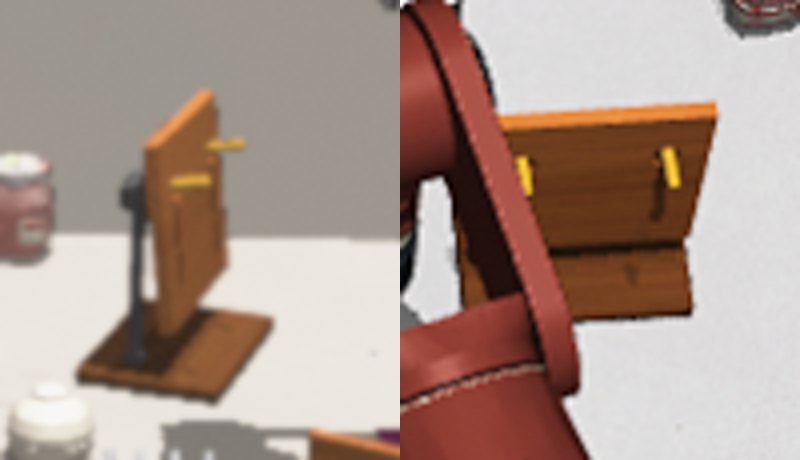

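The board hangs on both pegs, with the tips showing at (190,182) and (228,145) on the left and at (523,175) and (670,168) on the right. I'll check that it's at rest and that the bystanders haven't moved, then hand in.

```bash
python3 -m crank '[[[0,0,0],[0,0,0],0.5],[[0,0,0],[0,0,0],0.5],[[0,0,0],[0,0,0],0.5],[[0,0,0],[0,0,0],0.5],[[0,0,0],[0,0,0],0.5],[[0,0,0],[0,0,0],0.5],[[0,0,0],[0,0,0],0.5],[[0,0,0],[0,0,0],0.5]]' >/dev/null
python3 - <<'E'
from h import *
a,_=snap('side'); o=cv2.resize(a[170:285,290:390],(400,460),interpolation=cv2.INTER_CUBIC)[:,:,::-1].astype(int); p=cv2.imread('pics/final.png')[:,:400].astype(int)
print('motion',abs(o-p).mean(),(abs(o-p).max(-1)>50).sum())
a0=np.load('side0.npz')['im'].astype(int); D=abs(a-a0).max(-1)
for n,(x,y,w,h) in dict(mug=(267,257,14,39),jam=(286,209,16,31),timer=(291,265,24,24)).items(): print(n,D[y:y+h,x:x+w].mean())
E
```

```text
motion 0.5633894927536232 0
mug 1.0274725274725274
jam 0.905241935483871
timer 0.7413194444444444
```

```bash
python3 -c "
from cell import ticket; print(ticket.job_done())"
```

```text
the job is handed in; nothing more can be done
None
```

The board hangs at rest on the stand with both pegs right through its holes, the mug, egg timer and jam jar did not move, and the job is handed in at about 16 s on the robot's clock.

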